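Fold the solar panel flat and bolt it

TASK

Put the solar panel stand away flat: take the red ball knob, press the sprung panel down until it lies level, resting on its rubber stop, and with it held down slide the bolt fully home under the red keeper, then let go so that the bolt keeps the panel level. Go by feel and be gentle, because forcing the panel hard against its stop, or the bolt against the keeper, breaks it; do not press on the glass, and leave the pots, cup and toy car alone.

Things in the scene. Friction and masses are not known exactly. Their poses are not given: they have to be found in the camera images.
- stand: Tilt stand fixed to the bench: plywood board 240 (x) x 330 (y) x 18 mm. Origin: centre of its underside. x points from the panel's free front edge to the hinge, y along the hinge towards the red keeper, z up. On it a sprung solar panel (aluminium frame 175 x 220 x 12 mm, dark blue glass), front edge raised about 24 degrees; on the frame's bare front strip a steel slide bolt with a red ball knob.
- panel_hinge (a point): Point on the hinge axis, half-way along it, 50 mm above the bench (stand frame +85, 0, +50 mm). Axes of the panel, turning with it.
- panel (a joint): Panel tilt in rad: 0 = level, positive = front edge raised (starts 0.35 to 0.48). Pressing down at the ball takes almost nothing at first, rising evenly to about 9 N (7 to 10) when level; then it meets the rubber stop, somewhere between -0.04 and +0.04, where resistance rises steeply, by several N per mm. Over 15 N on the stop, beyond the spring's force, cracks it.
- ball (a point): Centre of the red ball knob, 22 mm in diameter, on a 10 mm thick stem, 36 mm above the front strip's top. It turns with the panel: in the panel's frame 157 mm in front of (-x) and 42 mm above the hinge axis, so 92 mm above the bench when level, and 35 mm plus the bolt's travel to the +y side of the middle. Axes of the panel.
- bolt (a joint): Travel of the slide bolt in m, towards the keeper (+y of the stand): 0 = drawn back, 0.030 = fully home at its end stop; starts 0 to 0.008. Slides stiffly (1 to 2 N), stays where left. A flat bar 12 mm wide, 8 mm thick, 1 mm above the front strip; its blunt tip is 70 mm to the +y side of the ball, under the keeper's edge from 0.013 on.
- catch_foot (a point): Point on the board's top under the near (-y) edge of the red keeper (stand frame -72, +118, +18 mm). Keeper and rubber stop are one red bracket whose height was set by hand: up to 6 mm lower or higher than the figures here, so it must be felt. Figures: roof 26 (x) x 32 (y) x 8 mm over y = 118 to 150, underside 66.5 above the bench; rubber top 44, over y = 30 to 90.
- keeper_side (a point): Point on the board's top 32 mm further along +y, under the keeper's closed end (post). With the panel down on the rubber stop the bar passes under the roof with 1.5 mm to spare; held higher, its blunt end runs against the roof's edge. Let go, it rises those 1.5 mm and bears on the roof. Over 20 N bends the keeper.
- glass_middle (a point): Middle of the top of the panel's dark blue glass, 122 (x) x 204 (y) mm. Axes of the panel; 72 mm in front of and 8 mm above the hinge axis. Not to be pressed or knocked.
- pot_pink: square pink plant pot, 80 x 80 x 71 mm; loose, not part of the job. Origin: centre of its underside.
- pot_blue: square dark blue plant pot, 80 x 80 x 71 mm; loose, not part of the job. Origin: centre of its underside.
- pot_black: square black plant pot, 80 x 80 x 71 mm; loose, not part of the job. Origin: centre of its underside.
- cactus: round terracotta pot, 62 mm wide and 52 mm tall, with a cactus reaching 94 mm up; loose, not part of the job. Origin: centre of its underside.
- succulent: round terracotta pot, 62 mm wide and 52 mm tall, with a leafy succulent reaching 82 mm up; loose, not part of the job. Origin: centre of its underside.
- cup: white plastic cup, 72 mm across, 85 mm tall; loose, not part of the job. Origin: centre of its underside.
- toy_car: small solar toy car, 90 x 62 x 42 mm, yellow and blue wheels; loose, not part of the job. Origin: centre of its underside.

How it is judged:
By the outcome, as a careful person would: the job done as asked, in the order asked, and still so for the second after the job is handed in, with the robot touching nothing.
It also fails if it takes over 61 s, if anything falls off the work surface, if the arm or the gripper's body presses on something with over 40 N, if the wrist force passes 120 N, or if a joint passes its speed limit or range.

ROBOT

A 7-joint arm with a two-finger parallel gripper is mounted at the origin on the work surface. World frame = base frame: x ahead of the robot, y to its left, z up, the work surface at z = 0. Lengths are in m, angles in rad, forces in N, time in s.
With the tool pointing down it reaches from about 0.425 to 0.925 m from the base axis. Payload 6.8 kg.
Tool frame: the origin (TCP) lies midway between the tips of the shut fingers; the grasp point (between the pads) lies 19 mm behind it; z points along the fingers, y is the line along which they close (so a half turn about z gives the same grasp; the last joint's range is limited). The gripper opens to 85 mm and grips with 20 to 120 N. Pads are 22 mm wide; open, the fingers measure 114 mm over their backs; the gripper's body (76 mm by 85 mm) begins 54 mm behind the grasp point. The pads swing forward as they close: fully open they stand 13 mm farther back than shut.
Start: joints at [-1.342, 0.477, 0.022, 1.555, -0.011, 1.109, -0.083], TCP at [0.223, 0.637, 0.2] pointing down, gripper open.
Joint ranges: [-2.96, 2.96], [-0.34, 2.1], [-1.41, 1.46], [0.24, 2.44], [-1.37, 4.51], [0.17, 1.92], [-2.96, 2.96]. Speed limits (rad/s): [2.39, 2.39, 3.14, 3.14, 3.14, 3.14, 3.14].

INTERFACE

Orientations are given as a unit quaternion [w, x, y, z].
In Python, from station import * gives the robot as it stands.
- The arm moves only by the shell command python3 -m creep 'ROWS' [FORCE]. ROWS is JSON, a list of rows, each a list of 7 numbers: the gripper command: -1 is shut, 1 is fully open, values between are in proportion, then the shift along the world's x, y, z in mm, then the turn, a rotation vector about the world's x, y, z in rad. A call has 1 to 5 rows; each row shifts and turns the commanded pose from where the row before left it; what a row does not reach is not made up. A row lasts 1/8 s, in which the tool goes at most 62.5 mm and 10.7 degrees, less where a joint would pass 70% of its speed; a pose out of reach is approached as far as the arm can. A call is refused whole if a number of a shift passes 62.5 or a number of a turn 0.188, either way. A call with a gripper value outside its range is refused whole. The fingers move at their own pace and stop on an object; FORCE is the grip in N (left out, the last holds). Time passes only in rows, so rows that do not move let the fingers close. It gives the time, the measured TCP pose, the force, the opening and the grip force at its end, in the units of the state.
- get_obs(): the state, without advancing time (a new reading comes with each control period).
- read_camera(name): name is "scene" or "top" or "wrist"; returns (picture, depth): 384x512x3 uint8, red, green, blue; 384x512 float32, m along the optical axis (not along the pixel's ray), 0 where there is no reading.
- camera_params(name): a dict with "intrinsics" (3x3 intrinsics, pixels), "cam_to_world" (4x4, takes a point from camera to world coordinates); the wrist camera has in their place "mount" (4x4, takes a point from camera to tool coordinates, whose origin is the TCP and whose axes are the flange's). Camera axes: x right, y up, looking along -z (the intrinsics and any distortion apply to the point x, -y, -z); pixel columns grow to the right and rows downward; lengths in m; the calibration is good to about 2 mm. The wrist camera is an equidistant fisheye: a pixel r from the principal point sees the ray r / f radians off the axis. A picture is of the moment at which its call begins: read the wrist's pose just before it. camera_params takes no time and is no camera call.
- hand_in(): hands the job in; it is judged then, once.
The state is a dict: "t": time; "q": joint angles; "joint_vel": joint speeds; "joint_torque": joint torques, N m; "eef_pos": TCP position; "tool_rot": TCP orientation; "contact_force": force on the tool from outside, world axes, zero at the start; "torque": the same for the moment, N m; "gripper_width": opening from 0.0 (shut) to 1.0 (fully open); "grasp_force": force on a finger pad.
Only numpy, scipy, OpenCV 4.12 (cv2) and the standard library are available. Lean on these libraries where they do the work, as an engineer would, in place of code of your own. Each camera call takes 0.05 s, during which the arm holds its last target. There are 200 camera calls.

## Working session

There is one attempt and no reset: what is moved stays moved. The work goes in short steps, Python scripts to look and compute and a shell command to move; the robot and the scene stay as the last step left them, time stands still between calls to the robot, and variables do not carry over. Pictures are saved under pics/ and viewed, at most 10 in all, crops included, and the job is handed in when it is done.

```bash
mkdir -p pics; cat > h.py <<'E'
from station import *
import numpy as np, cv2
def pts(name):
    im,d=read_camera(name); p=camera_params(name); K=np.array(p["intrinsics"]); T=np.array(p["cam_to_world"])
    v,u=np.mgrid[0:d.shape[0],0:d.shape[1]]
    c=np.stack([(u-K[0,2])/K[0,0]*d,-(v-K[1,2])/K[1,1]*d,-d],-1)
    return im,d,c@T[:3,:3].T+T[:3,3],T
E
python3 - <<'E'
from h import *
out=[]
for n in("scene","top"):
    im,d,P,T=pts(n); np.savez(f"{n}.npz",im=im,d=d,P=P); print(n,T.round(3).tolist())
    cv2.imwrite(f"pics/{n}.png",im[...,::-1])
    hsv=cv2.cvtColor(im,cv2.COLOR_RGB2HSV)
    m=(((hsv[...,0]<6)|(hsv[...,0]>174))&(hsv[...,1]>150)&(hsv[...,2]>70)).astype(np.uint8)
    k,l,s,c=cv2.connectedComponentsWithStats(m)
    for i in range(1,k):
        if s[i,4]>15:
            q=P[(l==i)&(d>0)]; print(s[i],c[i].round(1),np.median(q,0).round(4),q.min(0).round(3),q.max(0).round(3))
print(get_obs())
E
```

```text
scene [[-0.715, -0.522, 0.466, 1.226], [0.699, -0.53, 0.479, 0.689], [-0.003, 0.668, 0.744, 1.133], [0.0, 0.0, 0.0, 1.0]]
[177  75   6   5  25] [179.2  77. ] [ 0.342  -0.6788  0.0157] [ 0.326 -0.698  0.012] [ 0.354 -0.666  0.022]
[202  92   7   6  31] [205.   94.3] [ 0.3407 -0.5166  0.0169] [ 0.324 -0.538  0.011] [ 0.354 -0.501  0.022]
[ 68 165  44  39 936] [ 90.4 183.6] [ 0.9037 -0.4269  0.0069] [ 0.859 -0.513 -0.002] [ 0.945 -0.342  0.014]
[285 180   5   6  28] [287.1 182.5] [0.5475 0.1079 0.1567] [0.54  0.1   0.146] [0.552 0.113 0.164]
[304 206  21  18 205] [315.4 214.2] [0.5043 0.1884 0.0319] [0.488 0.153 0.021] [0.518 0.212 0.074]
top [[-0.026, 0.996, -0.086, 0.444], [-1.0, -0.027, -0.016, 0.029], [-0.018, 0.086, 0.996, 1.256], [0.0, 0.0, 0.0, 1.0]]
[ 372   73   50   27 1217] [396.5  85.8] [ 0.8992 -0.4296  0.0071] [ 0.854 -0.514 -0.001] [ 0.944 -0.346  0.017]
[238 187   6   7  36] [240.5 190.2] [0.541  0.1033 0.1587] [0.532 0.096 0.153] [0.551 0.111 0.167]
[211 203  22   9 108] [218.7 207.4] [0.4948 0.1829 0.0682] [0.484 0.142 0.023] [0.509 0.205 0.119]
[431 247   9   8  56] [4
[... 210 characters left out ...]
ray([-1.34215118,  0.4777328 ,  0.02237691,  1.55636202, -0.01152933,
        1.10932216, -0.08311798]), 'joint_vel': array([-0.0021478 , -0.00252087, -0.00102505, -0.00209165,  0.00102245,
       -0.00100312, -0.00067556]), 'joint_torque': array([ 3.81114005e-03, -5.97768295e+01,  1.61328524e+00, -2.81956387e+01,
        1.27747556e-02,  5.05626958e-03, -1.68025440e-05]), 'eef_pos': array([0.22285988, 0.63651211, 0.19920937]), 'tool_rot': array([-8.56996918e-05,  1.67598587e-01,  9.85854956e-01, -8.43604205e-04]), 'contact_force': array([-0.14935232,  0.10862706,  0.34968611]), 'torque': array([ 0.01056591,  0.03957379, -0.03497647]), 'grasp_force': 0.0, 'gripper_width': 1.0003465640667015}
```

```bash
ls
```

```text
h.py
pics
scene.npz
top.npz
```

View pics/top.png

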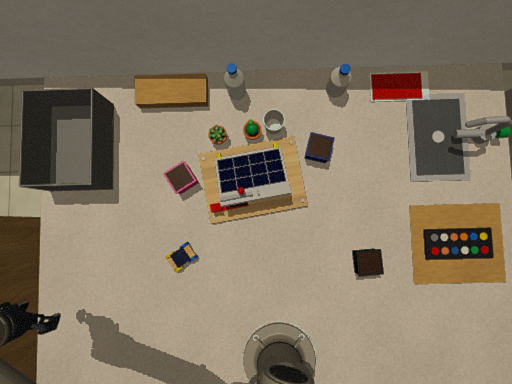

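View pics/scene.png

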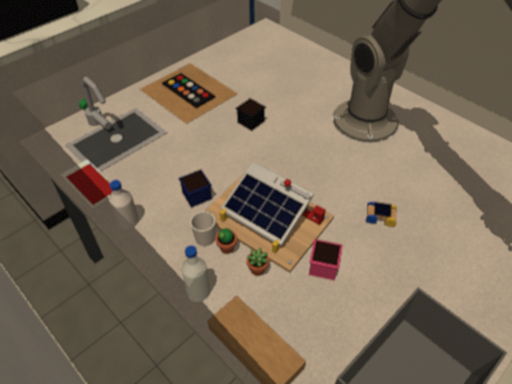

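The pictures show the stand in the top view at about (253,180). The ball is at (240,190), the red keeper at (218,207), and the hinge is on the far side. The blue and pink pots, cactus, succulent and cup stand on the far side and to the sides, and the front approach is free.

```bash
python3 - <<'E'
from h import *
D={n:np.load(n+".npz") for n in("top","scene")}
for n in D:
    im,P=D[n]["im"],D[n]["P"]; hsv=cv2.cvtColor(im,cv2.COLOR_RGB2HSV)
    near=(abs(P[...,0]-.57)<.2)&(abs(P[...,1]-.06)<.23)
    m=near&(hsv[...,0]>8)&(hsv[...,0]<22)&(hsv[...,1]>70)&(hsv[...,2]>120)&(abs(P[...,2]-.018)<.008)
    m=cv2.morphologyEx(m.astype(np.uint8),cv2.MORPH_OPEN,np.ones((2,2)))
    k,l,s,c=cv2.connectedComponentsWithStats(m)
    sel=np.isin(l,[i for i in range(1,k) if s[i,4]>60]); q=P[sel]
    r=cv2.minAreaRect((q[:,:2]*1000).astype(np.float32)); print(n,"board",len(q),r,q[:,2].mean())
    g=near&(hsv[...,0]>105)&(hsv[...,0]<130)&(hsv[...,1]>120)&(hsv[...,2]<90)&(P[...,2]>.045)&(abs(P[...,0]-.58)<.1)&(abs(P[...,1]-.07)<.13)
    q=P[g]; A=np.c_[q[:,:2],np.ones(len(q))]; co=np.linalg.lstsq(A,q[:,2],rcond=None)[0]
    print("glass",len(q),q.mean(0),co,"tilt",np.arctan(np.hypot(*co[:2])),"yaw",np.arctan2(-co[1],-co[0]))
# rays to ball
def ray(n,u,v):
    p=camera_params(n);K=np.array(p["intrinsics"]);T=np.array(p["cam_to_world"])
    d=T[:3,:3]@[(u-K[0,2])/K[0,0],-(v-K[1,2])/K[1,1],-1]; return T[:3,3],d/np.linalg.norm(d)
a,d=ray("top",240.5,190);b,e=ray("scene",287.5,183)
s=np.linalg.lstsq(np.c_[d,-e],b-a,rcond=None)[0]; print("ball",a+s[0]*d,b+s[1]*e)
E
```

```text
top board 2576 ((573.5639038085938, 66.4878158569336), (268.7651672363281, 332.975830078125), 9.75390911102295) 0.023958487836960213
glass 1360 [0.60973463 0.07486293 0.0867423 ] [-0.42138268 -0.06659152  0.34865915] tilt 0.4032352314971947 yaw 0.1567348013677622
scene board 2329 ((900.0335083007812, 270.1947021484375), (991.4220581054688, 380.485595703125), 31.14529037475586) 0.0261354081434959
glass 1363 [0.6132026  0.07908706 0.08460727] [-0.41516321 -0.06688646  0.34447628] tilt 0.3980671252546402 yaw 0.15973622736265544
ball [0.54235667 0.10417279 0.14717554] [0.54185479 0.10476735 0.14717118]
```

```bash
python3 -m creep '[[1,21,-36,4,0,0,0.033],[1,21,-36,4,0,0,0.033],[1,21,-36,4,0,0,0.033],[1,21,-36,4,0,0,0.033],[1,21,-36,4,0,0,0.033]]' 40; python3 -m creep '[[1,21,-36,0,0,0,0.033],[1,21,-36,0,0,0,0.033],[1,21,-36,0,0,0,0.033],[1,21,-36,0,0,0,0.033],[1,21,-36,0,0,0,0.033]]'; python3 -m creep '[[1,21,-36,0,0,0,0.033],[1,21,-36,0,0,0,0.033],[1,21,-36,0,0,0,0.033],[1,21,-36,0,0,0,0.033],[1,0,0,0,0,0,0.033]]'
```

```text
t: 0.72
eef_pos: [0.3285, 0.4555, 0.2199]
tool_rot: [-0.0, 0.085, 0.996, -0.0]
contact_force: [0.2, -0.0, -0.4]
gripper_width: 0.999
grasp_force: 0.0
t: 1.35
eef_pos: [0.4334, 0.2757, 0.2199]
tool_rot: [-0.0, 0.003, 1.0, -0.0]
contact_force: [-0.1, 0.4, 0.4]
gripper_width: 1.001
grasp_force: 0.0
t: 1.98
eef_pos: [0.5182, 0.1292, 0.2199]
tool_rot: [-0.0, -0.076, 0.997, -0.001]
contact_force: [-0.4, 0.2, -0.0]
gripper_width: 1.001
grasp_force: 0.0
```

```bash
cat >> h.py <<'E'
from scipy.spatial.transform import Rotation as R
def wrist(name):
    o=get_obs(); im,d=read_camera("wrist"); p=camera_params("wrist"); K=np.array(p["intrinsics"]); M=np.array(p["mount"])
    w,x,y,z=o["tool_rot"]; Rw=R.from_quat([x,y,z,w]).as_matrix()
    cv2.imwrite(f"pics/{name}.png",im[...,::-1])
    v,u=np.mgrid[0:384,0:512]; a=(u-K[0,2])/K[0,0]; b=(v-K[1,2])/K[1,1]; r=np.hypot(a,b)+1e-9
    k=np.sin(r)/r; c=np.stack([a*k,-b*k,-np.cos(r)],-1)
    ray=c@(Rw@M[:3,:3]).T; org=o["eef_pos"]+Rw@M[:3,3]
    P=org+ray*(d/np.maximum(np.cos(r),.05))[...,None]
    hsv=cv2.cvtColor(im,cv2.COLOR_RGB2HSV)
    m=(((hsv[...,0]<6)|(hsv[...,0]>174))&(hsv[...,1]>150)&(hsv[...,2]>60)).astype(np.uint8)
    return im,d,P,ray,org,hsv,m
E
python3 - <<'E'
from h import *
im,d,P,ray,org,hsv,m=wrist("w1"); print(org)
k,l,s,c=cv2.connectedComponentsWithStats(m)
for i in range(1,k):
    if s[i,4]>40:
        q=P[(l==i)&(d>0)]; u,v=c[i].round().astype(int); e=ray[v,u]
        print(s[i],c[i].round(1),np.median(q,0).round(4),q.min(0).round(3),q.max(0).round(3),"at z.147",(org+e*(.147-org[2])/e[2]).round(4))
E
```

```text
[0.45029381 0.11759341 0.3929538 ]
[ 230  143  103   28 1420] [299.8 153.6] [0.4967 0.1781 0.0273] [0.482 0.088 0.016] [0.513 0.209 0.118] at z.147 [0.4835 0.157  0.147 ]
[214 197  25  25 477] [226.4 209. ] [0.5376 0.1025 0.1567] [0.529 0.086 0.097] [0.573 0.113 0.161] at z.147 [0.5416 0.1016 0.147 ]
[  0 280  27  39 590] [ 10.7 298.6] [ 0.9012 -0.3818  0.0056] [ 0.853 -0.436  0.003] [ 0.945 -0.345  0.008] at z.147 [ 0.7358 -0.1991  0.147 ]
```

View pics/w1.png

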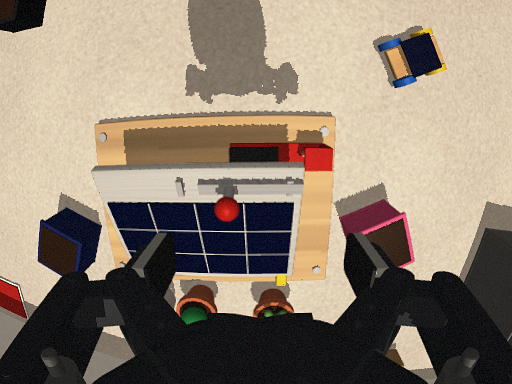

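The wrist view shows the ball at (226,209), which agrees with the other two cameras. I'll go down over it.

```bash
python3 -m creep '[[1,12,-13,0,0,0,0],[1,12,-13,0,0,0,0],[1,0,0,-30,0,0,0],[1,0,0,-30,0,0,0],[1,0,0,-20,0,0,0]]'; python3 -m creep '[[0.2,0,0,-13,0,0,0],[0.2,0,0,0,0,0,0],[0.2,0,0,0,0,0,0],[0.2,0,0,0,0,0,0]]'
python3 - <<'E'
from h import *
wrist("w2")
E
```

```text
t: 2.65
eef_pos: [0.5411, 0.1065, 0.1387]
tool_rot: [-0.001, -0.079, 0.997, -0.0]
contact_force: [-0.5, 1.3, 0.8]
gripper_width: 1.002
grasp_force: 0.0
t: 3.15
eef_pos: [0.5418, 0.1072, 0.128]
tool_rot: [0.001, -0.079, 0.997, 0.0]
contact_force: [0.2, -0.7, 0.4]
gripper_width: 0.602
grasp_force: 0.0
```

View pics/w2.png

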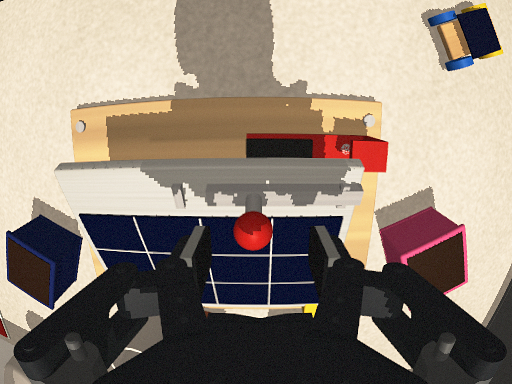

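The ball at (252,232) sits between the pads at columns 200 and 320, a few mm towards -y of the middle. I'll shift and close.

```bash
python3 -m creep '[[0.2,0,-4,0,0,0,0],[-0.1,0,0,0,0,0,0],[-0.3,0,0,0,0,0,0],[-1,0,0,0,0,0,0],[-1,0,0,0,0,0,0]]' 40; python3 -m creep '[[-1,0,0,0,0,0,0],[-1,0,0,0,0,0,0],[-1,0,0,0,0,0,0]]'
python3 - <<'E'
from h import *
im,d,P,ray,org,hsv,m=wrist("w3")
E
```

```text
t: 3.82
eef_pos: [0.5411, 0.1032, 0.1271]
tool_rot: [0.0, -0.079, 0.997, 0.0]
contact_force: [0.7, -0.2, 0.4]
gripper_width: -0.0
grasp_force: 0.1
t: 4.2
eef_pos: [0.5411, 0.1032, 0.1271]
tool_rot: [0.0, -0.079, 0.997, 0.0]
contact_force: [0.5, -0.6, 0.5]
gripper_width: -0.002
grasp_force: 0.3
```

View pics/w3.png

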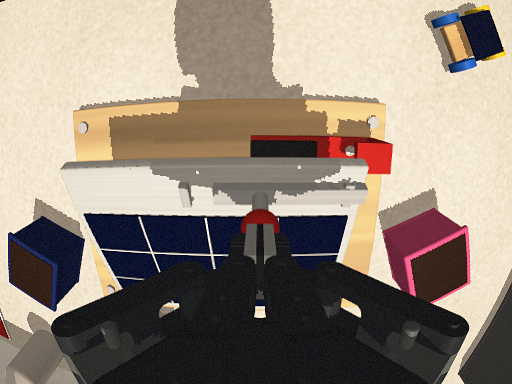

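The fingers closed fully with the ball at (260,225) in front of them, so the grasp missed. I'll measure where the ball is now.

```bash
python3 - <<'E'
from h import *
for n in("top","scene"):
    im,d,P,T=pts(n); hsv=cv2.cvtColor(im,cv2.COLOR_RGB2HSV)
    m=(((hsv[...,0]<6)|(hsv[...,0]>174))&(hsv[...,1]>140)&(hsv[...,2]>60)&(abs(P[...,0]-.53)<.06)&(abs(P[...,1]-.1)<.04)&(P[...,2]>.09))
    q=P[m]; print(n,len(q),np.argwhere(m).mean(0),np.median(q,0) if len(q) else 0)
    if n=="scene": cv2.imwrite("pics/s2.png",cv2.resize(im[140:240,230:340,::-1],None,fx=5,fy=5,interpolation=cv2.INTER_CUBIC))
im,d,P,ray,org,hsv,m=wrist("w4")
k,l,s,c=cv2.connectedComponentsWithStats(m)
for i in range(1,k):
    if s[i,4]>40:
        q=P[(l==i)&(d>0)]; print(s[i],c[i].round(1),np.median(q,0).round(4),q.min(0).round(3),q.max(0).round(3))
for v,u in((255,260),(270,260),(240,260)): print(u,v,P[v,u])
g=(hsv[...,0]>105)&(hsv[...,0]<130)&(hsv[...,1]>100)&(P[...,2]>.045)&(abs(P[...,0]-.58)<.1)&(abs(P[...,1]-.07)<.12)
q=P[g]; A=np.c_[q[:,:2],np.ones(len(q))]; co=np.linalg.lstsq(A,q[:,2],rcond=None)[0]; print(len(q),co,np.arctan(np.hypot(*co[:2])))
E
```

```text
top 1 [207. 211.] [0.47581309 0.13467863 0.54401969]
scene 20 [183.95 287.5 ] [0.54571306 0.10865045 0.1499876 ]
[ 251  135  142   39 2122] [347.4 149.1] [0.4955 0.1787 0.0275] [0.482 0.088 0.022] [0.51  0.209 0.11 ]
[241 209  39  24 509] [259.9 219.4] [0.5307 0.1002 0.1516] [0.527 0.091 0.142] [0.541 0.112 0.165]
[  0 318   9  21  79] [  2.5 329.9] [ 0.9244 -0.3513  0.0058] [ 0.886 -0.369  0.003] [ 0.943 -0.344  0.007]
260 255 [0.52983024 0.10024327 0.19461153]
260 270 [0.53570934 0.10118237 0.1964859 ]
260 240 [0.52994522 0.10029564 0.18033956]
9622 [-0.72299369 -0.10330214  0.52500963] 0.6307971519225025
```

View pics/s2.png

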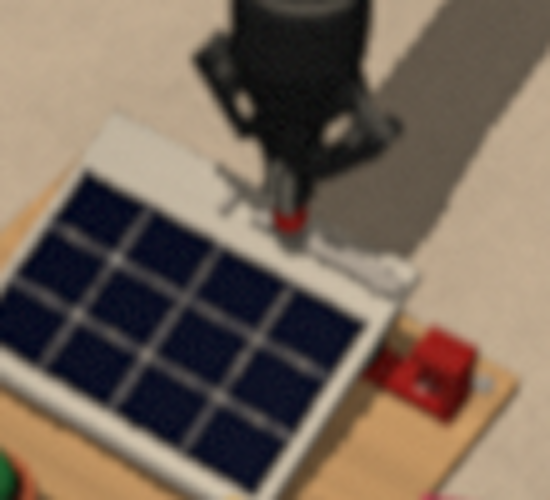

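```bash
python3 - <<'E'
from h import *
print(get_obs()["eef_pos"],get_obs()["gripper_width"])
print({k:np.array(v).round(3).tolist() for k,v in camera_params("wrist").items()})
im,d,P,ray,org,hsv,m=wrist("w5")
for v in range(200,262,3): print(v,im[v,254],P[v,254].round(4),d[v,254].round(4))
im,d,P,T=pts("scene")
for v in range(168,194,2): print(v,im[v,287],P[v,287].round(4))
p=camera_params("scene");K=np.array(p["intrinsics"]);T=np.array(p["cam_to_world"])
for w in ((.541,.103,.127),(.541,.103,.147)):
    c=T[:3,:3].T@(np.array(w)-T[:3,3]); print(w,K[0,2]-K[0,0]*c[0]/c[2],K[1,2]+K[1,1]*c[1]/c[2])
E
```

```text
[0.54106103 0.1031237  0.12710467] 0.0036226443389547267
{'intrinsics': [[297.319, 0.0, 259.605], [0.0, 297.319, 188.092], [0.0, 0.0, 1.0]], 'mount': [[0.0, 0.963, 0.269, 0.069], [1.0, -0.0, -0.001, -0.001], [-0.001, 0.269, -0.963, -0.173], [0.0, 0.0, 0.0, 1.0]]}
200 [95 93 89] [0.5284 0.0964 0.1287] 0.18
203 [98 95 90] [0.5291 0.0966 0.1323] 0.1768
206 [99 95 91] [0.5304 0.0968 0.1341] 0.1754
209 [97 78 74] [0.5312 0.097  0.137 ] 0.1729
212 [101   5   0] [0.5289 0.0969 0.1483] 0.1614
215 [114  18  12] [0.5293 0.097  0.1518] 0.158
218 [122  16  20] [0.5303 0.0972 0.1536] 0.1566
221 [128  23  22] [0.5317 0.0974 0.1543] 0.1563
224 [94 78 71] [0.5301 0.0973 0.1623] 0.1482
227 [93 92 83] [0.5295 0.0973 0.1677] 0.1428
230 [94 90 83] [0.5302 0.0974 0.1696] 0.1412
233 [89 88 81] [0.5304 0.0975 0.1726] 0.1384
236 [93 90 84] [0.5299 0.0975 0.177 ] 0.134
239 [94 92 86] [0.53   0.0976 0.18  ] 0.1311
242 [92 91 83] [0.5295 0.0975 0.1842] 0.1269
245 [96 94 86] [0.5299 0.0976 0.1862] 0.1251
248 [94 90 86] [0.4732 0.0909 0.3002] 0.0
251 [91 90 84] [0.5298 0.0977 0.1918] 0.1197
254 [96 91 87] [0.5295 0.0977 0.1951] 0.1164
257 [127 125 117] [0.5304 0.0979 0.1959] 0.116
260 [69 71 64] [0.5327 0.0982 0.1942] 0.1181
168 [21 21 21] [0.5563 0.1119 0.2242]
170 [17 18 16] [0.5535 0.1099 0.2128]
172 [26 24 23] [0.5527 0.1097 0.2042]
174 [54 51 47] [0.5522 0.1097 0.1958]
176 [82 76 68] [0.551  0.1091 0.1865]
178 [82 78 68] [0.5519 0.1103 0.1799]
180 [81 78 69] [0.5503 0.1094 0.1698]
182 [86 64 57] [0.5513 0.1108 0.1633]
184 [113  23  21] [0.5438 0.1048 0.1445]
186 [89 43 39] [0.533  0.0961 0.1206]
188 [80 75 68] [0.5331 0.0966 0.1123]
190 [133 124 110] [0.5404 0.1033 0.1147]
192 [194 181 160] [0.5393 0.1029 0.1047]
(0.541, 0.103, 0.127) 286.95193865347034 187.2313312873731
(0.541, 0.103, 0.147) 287.2509955016717 182.55779324648324
```

```bash
python3 -m creep '[[-1,0,0,15,0,0,0],[-1,0,0,15,0,0,0],[-1,0,0,0,0,0,0]]'
python3 - <<'E'
from h import *
im,d,P,ray,org,hsv,m=wrist("w6")
for u in (250,254,266):
  for v in range(190,262,4): print(u,v,im[v,u],P[v,u].round(4))
im,d,P,T=pts("scene"); cv2.imwrite("pics/s3.png",cv2.resize(im[140:220,250:330,::-1],None,fx=6,fy=6))
for v in range(160,190,2): print(v,im[v,287],P[v,287].round(4))
E
```

```text
t: 4.88
eef_pos: [0.5424, 0.1033, 0.1591]
tool_rot: [0.002, -0.079, 0.997, 0.0]
contact_force: [-0.4, -0.4, -0.2]
gripper_width: -0.003
grasp_force: 0.0
250 190 [115 107 104] [0.5349 0.0939 0.1229]
250 194 [239 234 221] [0.5421 0.0945 0.1094]
250 198 [93 21 17] [0.533  0.0943 0.148 ]
250 202 [115  20  17] [0.5339 0.0946 0.1534]
250 206 [121  21  16] [0.5356 0.0949 0.156 ]
250 210 [128  26  24] [0.5378 0.0953 0.1572]
250 214 [125  21  18] [0.5399 0.0957 0.1585]
250 218 [208  36  33] [0.5428 0.0961 0.1579]
250 222 [197  37  34] [0.5461 0.0965 0.1567]
250 226 [90 86 81] [0.532  0.0956 0.196 ]
250 230 [92 89 82] [0.5314 0.0957 0.2023]
250 234 [95 92 88] [0.5317 0.0958 0.2061]
250 238 [89 86 81] [0.5319 0.096  0.2101]
250 242 [92 91 84] [0.5315 0.096  0.2149]
250 246 [94 92 86] [0.5316 0.0962 0.2185]
250 250 [92 90 80] [0.532  0.0963 0.2214]
250 254 [88 85 79] [0.5315 0.0963 0.2259]
250 258 [14 18 18] [0.5301 0.0963 0.2317]
254 190 [95 87 86] [0.5316 0.0965 0.1328]
254 194 [95 93 91] [0.5331 0.0968 0.1375]
254 198 [112  16  17] [0.5313 0.0968 0.152 ]
254 202 [119  14  13] [0.5325 0.097  0
[... 1286 characters left out ...]
5306 0.1028 0.2221]
266 254 [97 93 88] [0.53   0.1026 0.2267]
266 258 [134 129 119] [0.5318 0.1029 0.2269]
160 [22 24 24] [0.5563 0.1102 0.2535]
162 [16 19 15] [0.5503 0.1054 0.2382]
164 [37 35 31] [0.5526 0.1079 0.234 ]
166 [56 54 47] [0.5516 0.1074 0.2253]
168 [82 78 70] [0.552  0.1082 0.2184]
170 [84 80 71] [0.5507 0.1075 0.209 ]
172 [81 77 69] [0.5507 0.108  0.2014]
174 [102  95  83] [0.5519 0.1094 0.1954]
176 [135 121 103] [ 0.4144 -0.0084 -0.0051]
178 [106  87  74] [ 0.424   0.0005 -0.0008]
180 [144  32  28] [0.5443 0.1043 0.1613]
182 [179  39  34] [0.5487 0.1085 0.1595]
184 [140  25  21] [0.5511 0.111  0.155 ]
186 [87 49 45] [0.536  0.0986 0.1249]
188 [79 74 66] [0.5347 0.098  0.1147]
```

View pics/s3.png

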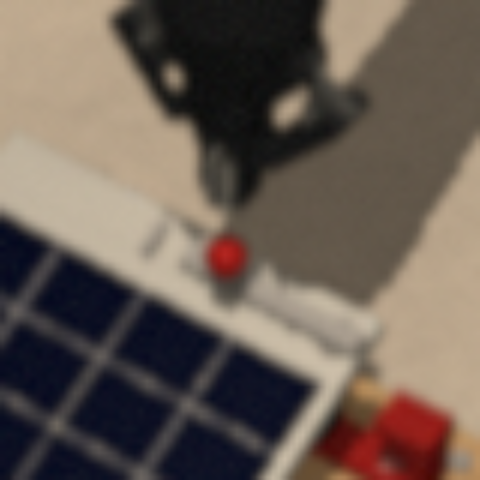

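The scene crop shows the shut fingertips about 35 mm above the ball, and both cameras put the tips at z≈0.194 with the TCP reported at 0.159. So the real tips sit about 34 mm above the reported TCP. I'll allow for that and go down about 66 mm.

```bash
python3 -m creep '[[0.2,0,0,10,0,0,0],[0.2,0,0,0,0,0,0],[0.2,0,0,0,0,0,0],[0.2,0,0,0,0,0,0],[0.2,0,0,0,0,0,0]]'; python3 -m creep '[[0.2,0,0,-20,0,0,0],[0.2,0,0,-20,0,0,0],[0.2,0,0,-15,0,0,0],[0.2,0,0,-12,0,0,0],[0.2,0,0,-9,0,0,0]]';  python3 -m creep '[[-0.2,0,0,0,0,0,0],[-0.35,0,0,0,0,0,0]]'
python3 - <<'E'
from h import *
im,d,P,ray,org,hsv,m=wrist("w7")
E
```

```text
t: 5.6
eef_pos: [0.5409, 0.1031, 0.1669]
tool_rot: [-0.0, -0.079, 0.997, -0.0]
contact_force: [-0.6, 0.7, -0.2]
gripper_width: 0.602
grasp_force: 0.0
t: 6.22
eef_pos: [0.5411, 0.1031, 0.0905]
tool_rot: [-0.0, -0.079, 0.997, -0.0]
contact_force: [0.4, 0.2, -0.2]
gripper_width: 0.602
grasp_force: 0.0
t: 6.48
eef_pos: [0.5415, 0.1031, 0.0915]
tool_rot: [0.0, -0.079, 0.997, 0.0]
contact_force: [-0.2, -0.3, -0.6]
gripper_width: 0.326
grasp_force: 0.0
```

View pics/w7.png

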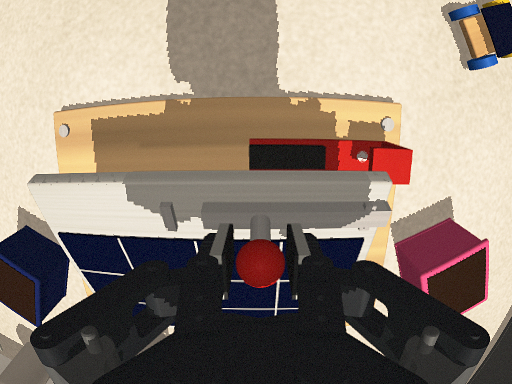

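The ball at (260,263) is centred between the pads at columns 225 and 297. I'll close and grip.

```bash
python3 -m creep '[[-1,0,0,0,0,0,0],[-1,0,0,0,0,0,0],[-1,0,0,0,0,0,0]]' 50; python3 -m creep '[[-1,-1,0,-3,0,0,0],[-1,-1,0,-3,0,0,0]]'
```

```text
t: 6.9
eef_pos: [0.5411, 0.1031, 0.0913]
tool_rot: [0.0, -0.079, 0.997, 0.0]
contact_force: [-0.3, -0.1, 1.0]
gripper_width: 0.23
grasp_force: 48.8
t: 7.15
eef_pos: [0.5366, 0.1024, 0.0847]
tool_rot: [-0.002, -0.079, 0.997, -0.0]
contact_force: [-9.8, -1.6, 9.6]
gripper_width: 0.223
grasp_force: 50.4
```

```bash
python3 -m creep '[[-1,-4.5,-0.6,-3,0,0,0],[-1,-2,-0.3,-3,0,0,0],[-1,-2,-0.3,-3,0,0,0],[-1,0,0,0,0,0,0]]'
```

```text
t: 7.65
eef_pos: [0.5311, 0.1019, 0.0762]
tool_rot: [0.001, -0.079, 0.997, 0.0]
contact_force: [-0.2, -0.9, 4.3]
gripper_width: 0.226
grasp_force: 51.1
```

```bash
python3 -m creep '[[-1,-1.7,-0.3,-3,0,0,0],[-1,-1.6,-0.25,-3,0,0,0],[-1,-1.5,-0.25,-3,0,0,0],[-1,-1.4,-0.2,-3,0,0,0]]'; python3 -m creep '[[-1,-1.3,-0.2,-3,0,0,0],[-1,-1.3,-0.2,-3,0,0,0],[-1,-1.2,-0.2,-3,0,0,0],[-1,0,0,0,0,0,0]]'
```

```text
t: 8.15
eef_pos: [0.5253, 0.1011, 0.0644]
tool_rot: [0.001, -0.079, 0.997, 0.0]
contact_force: [2.7, -0.9, 3.9]
gripper_width: 0.227
grasp_force: 50.6
t: 8.65
eef_pos: [0.5215, 0.1006, 0.0554]
tool_rot: [0.001, -0.078, 0.997, 0.0]
contact_force: [1.6, -0.7, 5.8]
gripper_width: 0.223
grasp_force: 50.5
```

```bash
python3 -m creep '[[-1,-0.8,-0.1,-2,0,0,0],[-1,-0.8,-0.1,-2,0,0,0],[-1,-0.7,-0.1,-2,0,0,0],[-1,0,0,0,0,0,0]]'; python3 -m creep '[[-1,-0.6,-0.1,-2,0,0,0],[-1,0,0,0,0,0,0],[-1,0,0,0,0,0,0]]';  python3 -m creep '[[-1,-0.3,-0.05,-1,0,0,0],[-1,0,0,0,0,0,0],[-1,0,0,0,0,0,0]]'
```

```text
t: 9.15
eef_pos: [0.5207, 0.1005, 0.0498]
tool_rot: [0.002, -0.079, 0.997, 0.0]
contact_force: [5.7, -0.3, 5.6]
gripper_width: 0.228
grasp_force: 49.1
t: 9.52
eef_pos: [0.5201, 0.1005, 0.0479]
tool_rot: [0.002, -0.079, 0.997, 0.0]
contact_force: [4.4, -0.0, 5.4]
gripper_width: 0.228
grasp_force: 49.1
t: 9.9
eef_pos: [0.5197, 0.1004, 0.0469]
tool_rot: [0.002, -0.079, 0.997, 0.0]
contact_force: [4.7, -1.1, 5.2]
gripper_width: 0.229
grasp_force: 49.2
```

```bash
for i in 1 2 3; do python3 -m creep '[[-1,0,0,-1,0,0,0],[-1,0,0,0,0,0,0],[-1,0,0,0,0,0,0]]' | egrep 'eef|contact'; done;  python3 - <<'E'
from h import *
print(get_obs()["torque"])
E
```

```text
eef_pos: [0.5193, 0.1003, 0.0458]
contact_force: [4.4, -1.1, 5.5]
eef_pos: [0.519, 0.1002, 0.0448]
contact_force: [3.5, 0.5, 7.0]
eef_pos: [0.5186, 0.1002, 0.0437]
contact_force: [3.1, -0.5, 7.1]
[-0.10745954 -0.6639182  -0.06956419]
```

```bash
python3 -m creep '[[-1,-0.1,0,-1,0,0,0],[-1,0,0,0,0,0,0],[-1,0,0,0,0,0,0]]' | egrep 'eef|contact'; python3 -m creep '[[-1,-0.1,0,-1,0,0,0],[-1,0,0,0,0,0,0],[-1,0,0,0,0,0,0]]' | egrep 'eef|contact'
```

```text
eef_pos: [0.5185, 0.1002, 0.0427]
contact_force: [2.9, -0.5, 6.1]
eef_pos: [0.5182, 0.1002, 0.0416]
contact_force: [1.7, -1.0, 6.9]
```

```bash
python3 -m creep '[[-1,-0.1,0,-1,0,0,0],[-1,0,0,0,0,0,0],[-1,0,0,0,0,0,0]]' | egrep 't:|eef|contact'
```

```text
t: 12.15
eef_pos: [0.5178, 0.1001, 0.0406]
tool_rot: [0.001, -0.079, 0.997, 0.0]
contact_force: [0.7, -1.9, 8.1]
```

```bash
python3 -m creep '[[-1,-0.2,0,-1,0,0,0],[-1,0,0,0,0,0,0],[-1,0,0,0,0,0,0]]' | egrep 'eef|contact'
```

```text
eef_pos: [0.5176, 0.1, 0.0396]
contact_force: [0.8, -0.8, 7.8]
```

```bash
python3 -m creep '[[-1,-0.2,0,-1,0,0,0],[-1,0,0,0,0,0,0],[-1,0,0,0,0,0,0]]' | egrep 'eef|contact'
```

```text
eef_pos: [0.5172, 0.1001, 0.0386]
contact_force: [0.9, -1.2, 8.7]
```

```bash
python3 -m creep '[[-1,-0.2,0,-1,0,0,0],[-1,0,0,0,0,0,0],[-1,0,0,0,0,0,0]]' | egrep 'eef|contact'
```

```text
eef_pos: [0.5173, 0.1001, 0.0376]
contact_force: [1.3, -0.9, 8.1]
```

```bash
python3 -m creep '[[-1,-0.2,0,-1,0,0,0],[-1,0,0,0,0,0,0],[-1,0,0,0,0,0,0]]' | egrep 't:|eef|contact'
```

```text
t: 13.65
eef_pos: [0.5174, 0.1002, 0.0367]
tool_rot: [0.001, -0.079, 0.997, 0.0]
contact_force: [1.1, -0.4, 8.5]
```

```bash
python3 -m creep '[[-1,-0.2,0,-1,0,0,0],[-1,0,0,0,0,0,0],[-1,0,0,0,0,0,0]]' | egrep 'eef|contact'
```

```text
eef_pos: [0.5172, 0.1002, 0.0357]
contact_force: [1.8, -1.0, 8.7]
```

```bash
python3 -m creep '[[-1,-0.2,0,-1,0,0,0],[-1,0,0,0,0,0,0],[-1,0,0,0,0,0,0]]' | egrep 'eef|contact'
```

```text
eef_pos: [0.5169, 0.1002, 0.0347]
contact_force: [1.7, 0.0, 8.0]
```

```bash
python3 -m creep '[[-1,-0.2,0,-1,0,0,0],[-1,0,0,0,0,0,0],[-1,0,0,0,0,0,0]]' | egrep 'eef|contact'
```

```text
eef_pos: [0.5166, 0.1002, 0.0337]
contact_force: [1.4, -0.7, 7.7]
```

```bash
python3 -m creep '[[-1,-0.2,0,-0.6,0,0,0],[-1,0,0,0,0,0,0],[-1,0,0,0,0,0,0]]' | egrep 't:|eef|contact'
python3 - <<'E'
from h import *
im,d,P,ray,org,hsv,m=wrist("w8")
g=(hsv[...,0]>105)&(hsv[...,0]<130)&(hsv[...,1]>100)&(d>0)&(P[...,2]>.03)&(P[...,2]<.1)&(abs(P[...,0]-.58)<.08)&(abs(P[...,1]-.07)<.12)
q=P[g]; A=np.c_[q[:,:2],np.ones(len(q))]; co=np.linalg.lstsq(A,q[:,2],rcond=None)[0]; print(len(q),co)
E
```

```text
t: 15.15
eef_pos: [0.5165, 0.1002, 0.0331]
tool_rot: [0.001, -0.079, 0.997, 0.0]
contact_force: [1.2, -1.0, 8.4]
4527 [-0.03858483  0.00082312  0.07833141]
```

View pics/w8.png

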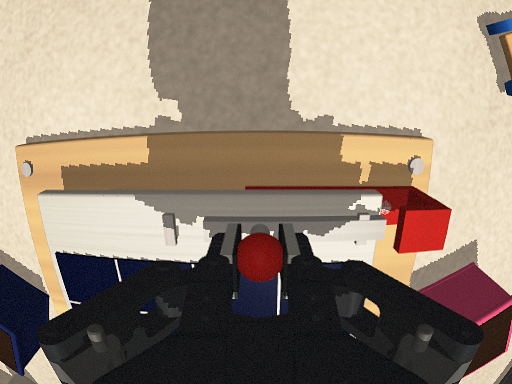

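The view shows the panel nearly level, still held at (260,257), with the bolt bar's tip at about (380,225) just short of the keeper. I'll keep feeling for the stop.

```bash
python3 -m creep '[[-1,-0.2,0,-0.8,0,0,0],[-1,0,0,0,0,0,0],[-1,0,0,0,0,0,0]]' | egrep 'eef|contact'
```

```text
eef_pos: [0.5163, 0.1002, 0.0324]
contact_force: [0.8, -0.4, 9.0]
```

```bash
python3 -m creep '[[-1,-0.2,0,-0.8,0,0,0],[-1,0,0,0,0,0,0],[-1,0,0,0,0,0,0]]' | egrep 'eef|contact'
```

```text
eef_pos: [0.5161, 0.1002, 0.0315]
contact_force: [0.7, -0.9, 9.3]
```

```bash
python3 -m creep '[[-1,-0.2,0,-0.8,0,0,0],[-1,0,0,0,0,0,0],[-1,0,0,0,0,0,0]]' | egrep 'eef|contact'
```

```text
eef_pos: [0.5163, 0.1002, 0.0308]
contact_force: [2.5, -0.3, 7.8]
```

```bash
python3 -m creep '[[-1,-0.2,0,-0.8,0,0,0],[-1,0,0,0,0,0,0],[-1,0,0,0,0,0,0]]' | egrep 'eef|contact'
```

```text
eef_pos: [0.5162, 0.1002, 0.0301]
contact_force: [2.2, -1.1, 8.7]
```

```bash
python3 -m creep '[[-1,-0.2,0,-0.8,0,0,0],[-1,0,0,0,0,0,0],[-1,0,0,0,0,0,0]]' | egrep 'eef|contact'
```

```text
eef_pos: [0.5162, 0.1002, 0.0294]
contact_force: [2.2, -0.3, 9.6]
```

```bash
python3 -m creep '[[-1,-0.2,0,-0.8,0,0,0],[-1,0,0,0,0,0,0],[-1,0,0,0,0,0,0]]' | egrep 't:|eef|contact'
```

```text
t: 17.45
eef_pos: [0.5164, 0.1005, 0.0288]
tool_rot: [0.002, -0.08, 0.997, 0.0]
contact_force: [3.2, -0.7, 10.6]
```

```bash
python3 -m creep '[[-1,0,0,-0.5,0,0,0],[-1,0,0,0,0,0,0],[-1,0,0,0,0,0,0]]' | egrep 'eef|contact'
```

```text
eef_pos: [0.5164, 0.1005, 0.0287]
contact_force: [2.5, -0.9, 15.7]
```

```bash
python3 -m creep '[[-1,0,0,-0.5,0,0,0],[-1,0,0,0,0,0,0],[-1,0,0,0,0,0,0]]' | egrep 'eef|contact'
```

```text
eef_pos: [0.5165, 0.1005, 0.0286]
contact_force: [0.0, -1.7, 19.7]
```

```bash
python3 -m creep '[[-1,0,0,0.5,0,0,0],[-1,0,0,0,0,0,0],[-1,-0.15,1,0,0,0,0],[-1,-0.15,1,0,0,0,0],[-1,0,0,0,0,0,0]]' | egrep 'eef|contact'
```

```text
eef_pos: [0.5161, 0.1027, 0.0287]
contact_force: [0.9, 0.3, 14.8]
```

```bash
python3 -m creep '[[-1,-0.15,1,0,0,0,0],[-1,-0.15,1,0,0,0,0],[-1,0,0,0,0,0,0]]' | egrep 'eef|contact'
```

```text
eef_pos: [0.5158, 0.1046, 0.0287]
contact_force: [1.6, -0.6, 15.5]
```

```bash
python3 -m creep '[[-1,-0.15,1,0,0,0,0],[-1,-0.15,1,0,0,0,0],[-1,0,0,0,0,0,0]]' | egrep 'eef|contact'
```

```text
eef_pos: [0.5154, 0.1067, 0.0287]
contact_force: [1.7, -0.7, 15.5]
```

```bash
python3 -m creep '[[-1,-0.15,1,0,0,0,0],[-1,-0.15,1,0,0,0,0],[-1,0,0,0,0,0,0]]' | egrep 'eef|contact'
```

```text
eef_pos: [0.5151, 0.1087, 0.0287]
contact_force: [2.4, -0.4, 15.1]
```

```bash
python3 -m creep '[[-1,-0.15,1,0,0,0,0],[-1,-0.15,1,0,0,0,0],[-1,0,0,0,0,0,0]]' | egrep 't:|eef|contact'
```

```text
t: 20.32
eef_pos: [0.5148, 0.1107, 0.0287]
tool_rot: [0.002, -0.08, 0.997, 0.0]
contact_force: [1.2, -0.2, 16.0]
```

```bash
python3 -m creep '[[-1,-0.15,1,0,0,0,0],[-1,-0.15,1,0,0,0,0],[-1,-0.15,1,0,0,0,0],[-1,0,0,0,0,0,0]]' | egrep 'eef|contact'
```

```text
eef_pos: [0.5143, 0.1137, 0.0287]
contact_force: [1.2, -1.1, 15.1]
```

```bash
python3 -m creep '[[-1,-0.15,1,0,0,0,0],[-1,-0.15,1,0,0,0,0],[-1,-0.15,1,0,0,0,0],[-1,0,0,0,0,0,0]]' | egrep 'eef|contact'
```

```text
eef_pos: [0.5138, 0.1167, 0.0287]
contact_force: [1.1, 0.4, 14.9]
```

```bash
python3 -m creep '[[-1,-0.15,1,0,0,0,0],[-1,-0.15,1,0,0,0,0],[-1,0,0,0,0,0,0]]' | egrep 't:|eef|contact'
```

```text
t: 21.7
eef_pos: [0.5135, 0.1187, 0.0287]
tool_rot: [0.002, -0.08, 0.997, 0.001]
contact_force: [1.0, -0.7, 16.7]
```

```bash
python3 -m creep '[[-1,-0.15,1,0,0,0,0],[-1,-0.15,1,0,0,0,0],[-1,0,0,0,0,0,0]]' | egrep 'eef|contact'
```

```text
eef_pos: [0.5132, 0.1207, 0.0287]
contact_force: [1.0, 0.0, 15.6]
```

```bash
python3 -m creep '[[-1,-0.15,1,0,0,0,0],[-1,0,0,0,0,0,0]]' | egrep 'eef|contact'
```

```text
eef_pos: [0.513, 0.1217, 0.0287]
contact_force: [1.6, -0.8, 16.0]
```

```bash
python3 -m creep '[[-1,-0.15,1,0,0,0,0],[-1,0,0,0,0,0,0]]' | egrep 't:|eef|contact'
```

```text
t: 22.58
eef_pos: [0.5129, 0.1227, 0.0287]
tool_rot: [0.002, -0.08, 0.997, 0.001]
contact_force: [0.8, -0.9, 15.4]
```

```bash
python3 -m creep '[[-1,-0.15,1,0,0,0,0],[-1,0,0,0,0,0,0]]' | egrep 'eef|contact'
```

```text
eef_pos: [0.5127, 0.1236, 0.0287]
contact_force: [1.8, -0.4, 15.9]
```

```bash
python3 -m creep '[[-1,-0.15,1,0,0,0,0],[-1,0,0,0,0,0,0]]' | egrep 'eef|contact'
```

```text
eef_pos: [0.5125, 0.1247, 0.0287]
contact_force: [0.8, -1.0, 16.0]
```

```bash
python3 -m creep '[[-1,-0.15,1,0,0,0,0],[-1,0,0,0,0,0,0]]' | egrep 't:|eef|contact|width'
```

```text
t: 23.32
eef_pos: [0.5124, 0.1254, 0.0287]
tool_rot: [0.002, -0.08, 0.997, 0.0]
contact_force: [0.8, -1.4, 15.6]
gripper_width: 0.226
```

```bash
python3 -m creep '[[-1,-0.1,0.7,0,0,0,0],[-1,0,0,0,0,0,0],[-1,0,0,0,0,0,0]]' | egrep 'eef|contact'
```

```text
eef_pos: [0.5124, 0.1254, 0.0287]
contact_force: [1.0, -3.0, 15.2]
```

```bash
python3 -m creep '[[-1,-0.1,0.5,0,0,0,0],[-1,0,0,0,0,0,0],[-1,0,0,0,0,0,0]]' | egrep 't:|eef|contact|width'
```

```text
t: 24.08
eef_pos: [0.5124, 0.1254, 0.0287]
tool_rot: [0.002, -0.079, 0.997, -0.0]
contact_force: [2.0, -3.8, 16.0]
gripper_width: 0.225
```

```bash
python3 -m creep '[[-1,-0.1,0.5,0,0,0,0],[-1,0,0,0,0,0,0],[-1,0,0,0,0,0,0]]' | egrep 't:|eef|contact|width'
```

```text
t: 24.45
eef_pos: [0.5124, 0.1254, 0.0287]
tool_rot: [0.002, -0.079, 0.997, -0.0]
contact_force: [2.3, -4.9, 15.8]
gripper_width: 0.224
```

```bash
python3 -m creep '[[-1,0.1,-1,0.4,0,0,0],[-1,0,0,0.4,0,0,0],[-1,0,0,0.4,0,0,0],[-1,0,0,0,0,0,0]]' | egrep 't:|eef|contact|width'
```

```text
t: 24.95
eef_pos: [0.5125, 0.1254, 0.0293]
tool_rot: [0.002, -0.079, 0.997, -0.0]
contact_force: [4.6, -2.4, 6.9]
gripper_width: 0.228
```

```bash
python3 -m creep '[[-1,0,0,0.4,0,0,0],[-1,0,0,0.4,0,0,0],[-1,0,0,0,0,0,0]]' | egrep 't:|eef|contact|width'
```

```text
t: 25.32
eef_pos: [0.5127, 0.1254, 0.0301]
tool_rot: [0.002, -0.079, 0.997, -0.0]
contact_force: [5.1, -2.2, 6.6]
gripper_width: 0.232
```

```bash
python3 -m creep '[[-1,0,0,0.4,0,0,0],[-1,0,0,0,0,0,0]]' | egrep 't:|eef|contact|width'
```

```text
t: 25.58
eef_pos: [0.5127, 0.1255, 0.0302]
tool_rot: [0.002, -0.079, 0.997, -0.0]
contact_force: [5.4, -1.9, 4.0]
gripper_width: 0.229
```

```bash
python3 -m creep '[[-1,0,0,0.4,0,0,0],[-1,0,0,0,0,0,0]]' | egrep 't:|eef|contact|width'
```

```text
t: 25.82
eef_pos: [0.5128, 0.1256, 0.0304]
tool_rot: [0.002, -0.079, 0.997, -0.0]
contact_force: [6.5, -2.0, 1.2]
gripper_width: 0.225
```

```bash
python3 -m creep '[[-1,0,0,0.4,0,0,0],[-1,0,0,0,0,0,0]]' | egrep 't:|eef|contact|width'
```

```text
t: 26.08
eef_pos: [0.5128, 0.1256, 0.0306]
tool_rot: [0.002, -0.079, 0.997, -0.0]
contact_force: [7.5, -0.6, -2.7]
gripper_width: 0.228
```

The bolt bears on the roof and the keeper holds it. I'll let go.

```bash
python3 -m creep '[[-1,0.8,0,-0.3,0,0,0],[-0.3,0,0,0,0,0,0],[-0.1,0,0,0,0,0,0],[0,0,0,0,0,0,0],[0,0,0,0,0,0,0]]'
```

```text
t: 26.7
eef_pos: [0.5105, 0.1254, 0.0298]
tool_rot: [-0.001, -0.079, 0.997, -0.0]
contact_force: [-0.5, 0.7, -0.2]
gripper_width: 0.503
grasp_force: 0.0
```

```bash
python3 -m creep '[[0,0,0,10,0,0,0],[0,0,0,20,0,0,0],[0,0,0,30,0,0,0],[0,0,0,30,0,0,0],[0,0,0,20,0,0,0]]'; python3 -m creep '[[0,-10,0,10,0,0,0],[0,0,0,0,0,0,0],[0,0,0,0,0,0,0]]'
python3 - <<'E'
from h import *
im,d,P,ray,org,hsv,m=wrist("w9")
k,l,s,c=cv2.connectedComponentsWithStats(m)
for i in range(1,k):
    if s[i,4]>40:
        q=P[(l==i)&(d>0)]; print(s[i],c[i].round(1),np.median(q,0).round(4),q.min(0).round(3),q.max(0).round(3))
E
```

```text
t: 27.32
eef_pos: [0.5116, 0.1256, 0.1423]
tool_rot: [0.001, -0.079, 0.997, 0.0]
contact_force: [1.0, -0.5, 1.1]
gripper_width: 0.501
grasp_force: 0.0
t: 27.7
eef_pos: [0.5004, 0.1254, 0.1495]
tool_rot: [-0.001, -0.079, 0.997, -0.0]
contact_force: [-0.6, -0.7, 0.0]
gripper_width: 0.5
grasp_force: 0.0
[ 305  169   46   38 1368] [329.6 187. ] [0.4923 0.1899 0.0679] [0.481 0.167 0.021] [0.511 0.209 0.07 ]
[245 187  26  26 504] [257.2 199.1] [0.5042 0.123  0.0958] [0.496 0.113 0.086] [0.516 0.134 0.1  ]
[  0 312  12  30 157] [  3.6 329.1] [ 0.9147 -0.3555  0.0057] [ 0.857 -0.384  0.003] [ 0.944 -0.345  0.008]
```

View pics/w9.png

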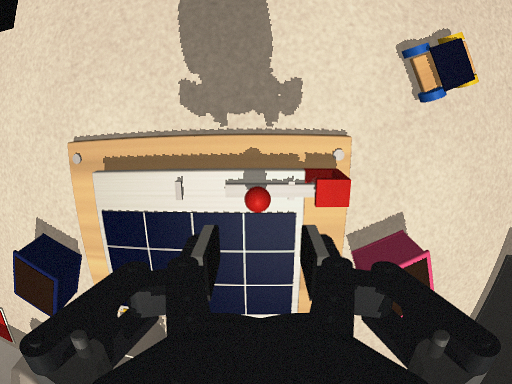

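The panel stays level, with the ball at (257,199) and the bolt under the keeper at (330,187). The ball is about 67 mm to the +y side of the middle against 65 nominal, so the bolt is fully home.

```bash
python3 -c "
from station import *
print(hand_in())"
```

```text
the job is handed in; nothing more can be done
None
```

The panel is down level and the bolt is fully home under the keeper and holding it, with the gripper clear; I handed the job in at about 28 s, and no verdict came back.

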